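# Dock the blue bin and snap its lever latch over

### The job

Using the fingertips and picking nothing up, push the blue parts bin along its lane of the dock until it is fully home against the back stop. Then flip the orange-knobbed lever beside that same lane from its outward lean past centre, so that it snaps over inward across the front of the blue bin and locks it in. Leave the black bin, the other lever and the tape roll, carton and can where they are.

Things in the scene. Friction and masses are not known exactly. Their poses are not given: they have to be found in the camera images.
- dock: fixed two-lane dock: grey base 300 x 272 mm, 6 mm thick; aluminium rails 28 mm high: 12 mm divider on y = 0, 10 mm outer rails at y = +-131 mm. Lanes 120 mm wide, centred on y = +66 (left) and -66 mm (right), from the open end x = -200 mm to the back stop, face at x = +80 mm, 60 mm high. Origin on the bench under the divider; x points from open end to stop, y to the left lane; yaw within 0.22 rad
- blue_bin: loose open blue parts bin, 160 (x) x 110 (y) x 80 (z) mm, walls 4 mm, 0.3 to 0.6 kg, white fittings inside, white label on its front (-x) wall. Stands on the base plate in the left or right lane (it varies), 40 to 85 mm short of home. Origin: centre of its underside, 6 mm over the bench, at dock x = 0 when home; x points to the back stop
- black_bin: loose black parts bin of the same size with brass fittings, in the other lane, also short of home; leave it alone. Origin and axes as for the blue bin
- lever_left (a joint): value of the left (dock +y) lever, rad: 0 open, leaning 0.55 outward (dock +y); 0.55 upright; 1.35 locked, leaning 0.8 inward across the lane just in front of a home bin. Pivot along dock x at dock (-92, +150, 40) mm; steel rod 12 mm thick. An over-centre spring drives it to the nearer end: 2 to 6 N at the knob to start it, nothing upright, then it snaps over. A bin not home stops it at about 1
- lever_right (a joint): value of the right (dock -y) lever, rad: 0 open, leaning 0.55 outward (dock -y); 0.55 upright; 1.35 locked, leaning 0.8 inward across the lane just in front of a home bin. Pivot along dock x at dock (-92, -150, 40) mm; steel rod 12 mm thick. An over-centre spring drives it to the nearer end: 2 to 6 N at the knob to start it, nothing upright, then it snaps over. A bin not home stops it at about 1
- knob_left (a point): centre of the left lever's orange knob (26 mm ball); with the lever open at dock (-92, +207, 134) mm, upright at (-92, +150, 150), locked at (-92, +71, 117)
- knob_right (a point): centre of the right lever's orange knob (26 mm ball); with the lever open at dock (-92, -207, 134) mm, upright at (-92, -150, 150), locked at (-92, -71, 117)
- tape_roll: loose brown roll, 90 mm across, 48 mm high, standing on its flat side beside the dock; origin at the centre of its underside; leave it alone
- carton: loose small cardboard carton 100 x 75 x 75 mm beside the dock; origin at the centre of its underside; leave it alone
- can: loose red can, 60 mm across, 120 mm high, behind the dock's back stop; origin at the centre of its underside; leave it alone
There are look-alikes about, which are no part of the job. What is shaped like the blue_bin but red is not meant.

How it is judged:
By the outcome, as a careful person would: the job done as asked, in the order asked, and still so for the second after the job is handed in, with the robot touching nothing.
It also fails if it takes over 48 s, if anything falls off the work surface, if the arm or the gripper's body presses on something with over 40 N, if the wrist force passes 120 N, or if a joint passes its speed limit or range.

### The arm

A 6-joint arm with a two-finger parallel gripper is mounted at the origin on the work surface. World frame = base frame: x ahead of the robot, y to its left, z up, the work surface at z = 0. Lengths are in m, angles in degrees, forces in N, time in s.
With the tool pointing down it reaches from about 0.35 to 0.875 m from the base axis. Payload 4.2 kg.
Tool frame: the origin (TCP) lies at the very end of the fingers, on their centre line; the grasp point (between the pads) lies 19 mm behind it; z points along the fingers, x is the direction in which the jaws open and shut, and the axes are right-handed (so a half turn about z gives the same grasp; the last joint's range is limited). The gripper opens to 87 mm and grips with 3 to 60 N. Pads are 19 mm wide; open, the fingers measure 117 mm over their backs; the gripper's body (75 mm by 190 mm) begins 51 mm behind the grasp point.
Start: joints at [-50.271, 22.042, 0.453, 0, -68.411, -14.817], TCP at [0.263, -0.567, 0.223] pointing down, gripper open.
Joint ranges: [-179.83, 179.83], [-69.29, 118.12], [-61.27, 80.66], [-181.25, 117.63], [-171.15, -9.14], [-177.46, 177.46]. Speed limits (degrees/s): [159.86, 159.86, 180, 180, 180, 180].

### API

Orientations are given as a 3x3 rotation matrix whose columns are the frame's x, y, z axes.
In Python, from station import r gives the robot as it stands.
- The arm moves only by the shell command python3 -m jog 'ROWS' [OPENING]. ROWS is JSON, a list of rows, each a list of 2 entries, a list of its own where there are three numbers: the shift along the tool's x, y, z in m, then the turn, a rotation vector about the tool's x, y, z in units of 5 degrees (1.0 is 5 degrees). A call has exactly 10 rows; each row is the pose to reach, as a shift and turn from the pose commanded when the call began, along the tool's axes at that moment; what a row does not reach only later rows make up. A row lasts 1/12 s, in which the tool goes at most 41.7 mm and 7.16 degrees, less where a joint would pass 70% of its speed; a pose out of reach is approached as far as the arm can. A call with a gripper value outside its range is refused whole. OPENING is the finger opening in m, from 0 to 0.087, set as the call begins (- or left out, the last holds). The fingers move at their own pace and stop on an object; the grip force is fixed at half the most. Time passes only in rows, so rows that repeat a pose let the fingers close, or fill a call up. It gives the time, the measured TCP pose, the force and the opening at its end, in the units of the state.
- r.sense(): the state, without advancing time (a new reading comes with each control period).
- r.capture(name): name is "scene" or "side" or "wrist"; returns (picture, depth): 400x640x3 uint8, blue, green, red; 400x640 float32, m along the optical axis (not along the pixel's ray), 0 where there is no reading.
- r.calibration(name): a dict with "fx", "fy", "cx", "cy" (pixels), "R" (3x3) and "t" (3): a world point X has camera coordinates R X + t; the wrist camera has in their place "tool_from_camera" (4x4, takes a point from camera to tool coordinates, whose origin is the TCP and whose axes are the tool frame's). Camera axes: x right, y down, z forward; pixel columns grow to the right and rows downward; lengths in m; the calibration is good to about 2 mm. A picture is of the moment at which its call begins: read the wrist's pose just before it. calibration takes no time and is no camera call.
- r.finish_job(): hands the job in, once; it reports no verdict.
Trained networks look in the newest picture that a camera, given by its name, has taken for a name from the list of things; names that differ only in an ending like _2 or _b are one class to them, and where a whole thing is asked for, a point or a joint stands for the part that bears it (a point fixed in the world has none). Each returns a list of dicts, best first, with "confidence" (0 to 1); they miss things now and then, are a little off and sometimes report something else, mostly with a low value. They report only what shows in the picture. A call takes as long as a camera call. They do not tell look-alikes from the thing itself.
- r.cut_out(query, camera): "region" (400x640 bool, what is visible of it) and "uv" ([column, row] in pixels, amid what is visible of it).
The state is a dict: "time_s": time; "joints": joint angles; "joint_velocities": joint speeds; "effort": joint torques, N m; "tcp_pos": TCP position; "ee_rot": TCP orientation; "wrist_force": force on the tool from outside, world axes, zero at the start; "moment": the same for the moment, N m; "gripper_width": opening from 0.0 (shut) to 1.0 (fully open).
Only numpy, scipy, OpenCV 4.12 (cv2) and the standard library are available. Lean on these libraries where they do the work, as an engineer would, in place of code of your own. Each camera call takes 0.05 s, during which the arm holds its last target.

## Working session

There is one attempt and no reset: what is moved stays moved. The work goes in short steps, Python scripts to look and compute and a shell command to move; the robot and the scene stay as the last step left them, time stands still between calls to the robot, and variables do not carry over. Pictures are saved under pics/ and viewed, and the job is handed in when it is done.

```bash
ls; mkdir -p pics
cat > h.py <<'E'
import numpy as np, cv2
from station import r
def cap(n,f):
    p,d=r.capture(n); cv2.imwrite(f'pics/{f}.png',p); np.save(f'pics/{f}.npy',d); return p,d
def world(n,u,v,d):
    c=r.calibration(n); X=np.array([(u-c['cx'])/c['fx']*d,(v-c['cy'])/c['fy']*d,d]); R=np.array(c['R']); return R.T@(X-np.array(c['t']))
def cloud(n,d):
    c=r.calibration(n); v,u=np.mgrid[:400,:640]; P=np.stack([(u-c['cx'])/c['fx']*d,(v-c['cy'])/c['fy']*d,d],-1)
    return (P-np.array(c['t']))@np.array(c['R'])
E
python3 - <<'E'
from h import *
s=r.sense();print(s)
cap('scene','s0');cap('side','d0')
for n in('scene','side'):
    for q in ('dock','blue_bin','black_bin','lever_left','lever_right','knob_left','knob_right','tape_roll','carton','can'):
        pass
E
```

```text
pics
{'time_s': 0.0, 'joints': array([-5.02708744e+01,  2.20903800e+01,  3.81993273e-01, -3.01308486e-02,
       -6.84108239e+01, -1.48161738e+01]), 'joint_velocities': array([-0.01188388, -0.0438895 ,  0.04013506,  0.08635103,  0.02902307,
       -0.00415651]), 'effort': array([-7.23030935e-04, -3.90668428e+01,  1.87405658e+01,  4.21986222e+00,
        1.10724889e-02, -2.10218036e-04]), 'tcp_pos': array([ 0.26305034, -0.56629975,  0.22147578]), 'ee_rot': array([[-4.21063861e-01,  9.07030493e-01, -9.53743586e-04],
       [ 9.07028478e-01,  4.21064937e-01,  1.91265417e-03],
       [ 2.13642364e-03, -5.97230424e-05, -9.99997716e-01]]), 'wrist_force': array([ 0.71318188, -0.06405144,  0.08330623]), 'moment': array([-0.02160269,  0.0671454 , -0.02767874]), 'gripper_width': 0.9986574688931181}
```

View pics/s0.png

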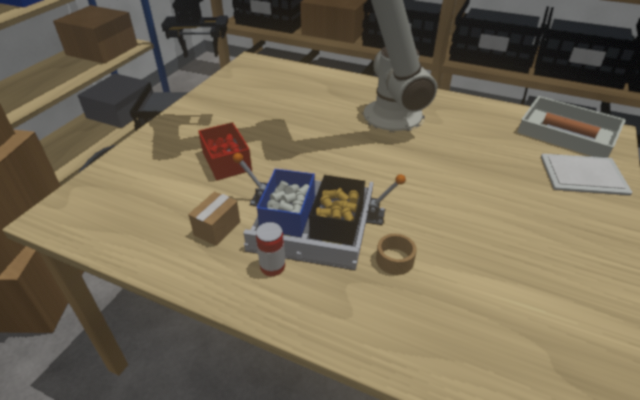

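View pics/d0.png

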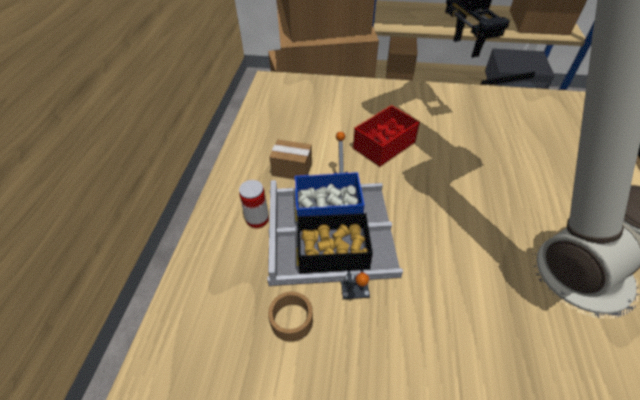

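The blue bin is at scene (287,200) and side (328,195). Its possible confusions are the red look-alike at scene (224,149), the black bin at (338,205), and a grey tray at (572,125). The two knobs are at scene (238,157) and (401,180). Next I'll measure them and check in a close crop.

```bash
cat >> h.py <<'E'
def locate():
    out={}
    for n,f in(('scene','s'),('side','d')):
        pass
E
python3 - <<'E'
from h import *
p,d=cap('scene','s1'); C=cloud('scene',d)
p2,d2=cap('side','d1'); C2=cloud('side',d2)
for q in('knob_left','knob_right','blue_bin','black_bin'):
  for n,CC,dd in(('scene',C,d),('side',C2,d2)):
    for o in r.cut_out(q,n)[:3]:
        m=o['region']&(dd>0); P=CC[m]; print(q,n,round(o['confidence'],2),np.round(o['uv']),m.sum(),np.round(np.median(P,0),3),np.round(P.min(0),3),np.round(P.max(0),3))
# knobs by colour
for n,pp,CC,dd in(('scene',p,C,d),('side',p2,C2,d2)):
    hsv=cv2.cvtColor(pp,cv2.COLOR_BGR2HSV)
    m=((hsv[...,0]>5)&(hsv[...,0]<14)&(hsv[...,1]>190)&(hsv[...,2]>140)).astype(np.uint8)
    k,l,st,ce=cv2.connectedComponentsWithStats(m)
    for i in range(1,k):
        if st[i,4]>15: print(n,'orange',ce[i].round(),st[i,4],np.round(np.median(CC[(l==i)&(dd>0)],0),3))
a=p[130:280,180:420];b=p2[110:320,230:430]
cv2.imwrite('pics/c1.png',cv2.resize(a,None,fx=3.3,fy=3.3,interpolation=3));cv2.imwrite('pics/c2.png',cv2.resize(b,None,fx=2.8,fy=2.8,interpolation=3))
# dock rails: points of height 24-32mm, divider/outer
for n,CC,dd,pp in(('scene',C,d,p),('side',C2,d2,p2)):
    m=(dd>0)&(CC[...,2]>.08)&(CC[...,2]<.09)
    hsv=cv2.cvtColor(pp,cv2.COLOR_BGR2HSV); mb=m&(hsv[...,0]>105)&(hsv[...,0]<130)&(hsv[...,1]>120)
    print(n,mb.sum(), cv2.minAreaRect(CC[mb][:,:2].astype(np.float32)))
    mk=m&(hsv[...,2]<70); print(mk.sum())
E
```

```text
knob_left scene 0.6 [392. 188.] 234 [0.508 0.148 0.109] [ 0.307  0.1   -0.002] [0.52  0.176 0.146]
knob_left scene 0.15 [396. 250.] 1252 [0.646 0.206 0.031] [ 0.542  0.149 -0.003] [0.682 0.25  0.051]
knob_left side 0.66 [359. 278.] 165 [0.502 0.166 0.141] [0.488 0.102 0.026] [0.517 0.176 0.148]
knob_right scene 0.73 [248. 171.] 223 [ 0.583 -0.219  0.094] [ 0.487 -0.296 -0.005] [ 0.597 -0.18   0.147]
knob_right scene 0.52 [390. 189.] 259 [0.508 0.145 0.105] [ 0.339  0.099 -0.005] [0.522 0.176 0.146]
knob_right side 0.46 [342. 144.] 231 [ 0.58  -0.229  0.111] [ 0.57  -0.433 -0.001] [ 0.613 -0.192  0.148]
blue_bin scene 0.73 [284. 200.] 2833 [ 0.604 -0.094  0.053] [ 0.506 -0.166  0.005] [ 0.755 -0.026  0.119]
blue_bin scene 0.55 [224. 148.] 2021 [ 0.471 -0.374  0.047] [ 0.261 -0.547 -0.004] [ 0.596 -0.241  0.134]
blue_bin side 0.85 [328. 195.] 2723 [ 0.597 -0.115  0.058] [ 0.506 -0.249 -0.004] [ 0.704 -0.007  0.09 ]
blue_bin side 0.57 [383. 136.] 2718 [ 0.463 -0.368  0.048] [ 0.354 -0.585 -0.002] [ 0.559 -0.28   0.084]
black_bin scene 0.97 [337. 208.] 3082 [0.582 0.033 0.051] [ 0.391 -0.034 -0.002] [0.661 0.1   0.088]
black_bin side 0.84 [336. 248.] 4248 [0.567 0.032 0.053] [ 0.474 -0.059  0.003] [0.655 0.105 0.091]
side orange [340. 135.] 23 [ 0.583 -0.238  0.144]
side orange [362. 278.] 59 [0.498 0.165 0.145]
scene 186 ((0.6044436097145081, -0.09580843150615692), (0.14842818677425385, 0.11066544055938721), 12.504101753234863)
341
side 503 ((0.5818458199501038, -0.03361739218235016), (0.16032619774341583, 0.2433958202600479), 11.577753067016602)
573
```

Run:
```python
from h import *
d=np.load('pics/s1.npy');C=cloud('scene',d);d2=np.load('pics/d1.npy');C2=cloud('side',d2)
P=np.concatenate([C[d>0],C2[d2>0]])
P=P[(P[:,0]>.3)&(P[:,0]<.95)&(P[:,1]>-.5)&(P[:,1]<.35)&(P[:,2]<.25)]
# height map top view 1mm/px, col = -y , row = -x
H=np.zeros((650,850),np.float32)
r_=((.95-P[:,0])*1000).astype(int).clip(0,649);c_=((.35-P[:,1])*1000).astype(int).clip(0,849)
np.maximum.at(H,(r_,c_),P[:,2].astype(np.float32))
H=cv2.dilate(H,np.ones((3,3)))
cm=cv2.applyColorMap((np.clip(H/.15,0,1)*255).astype(np.uint8),cv2.COLORMAP_JET)
cv2.imwrite('pics/top1.png',cv2.resize(cm,(784,600)))
```

```text
(no output)
```

View pics/top1.png

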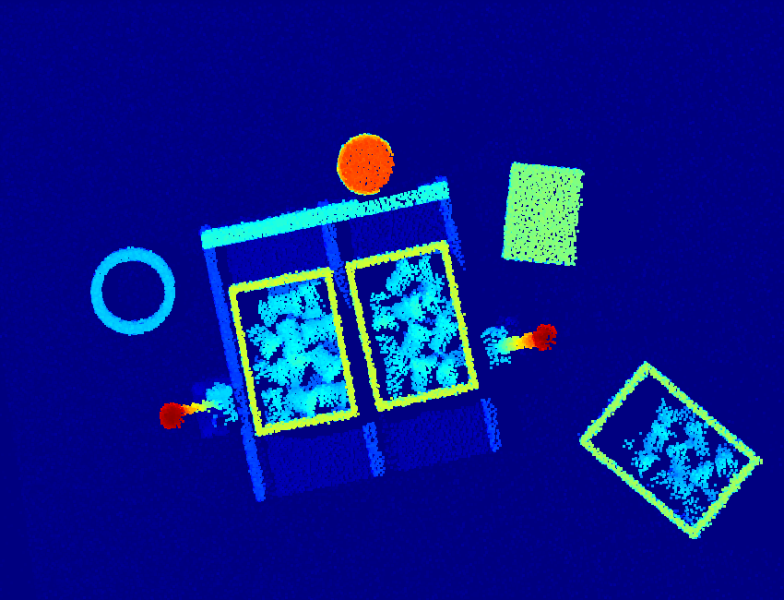

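View pics/c1.png

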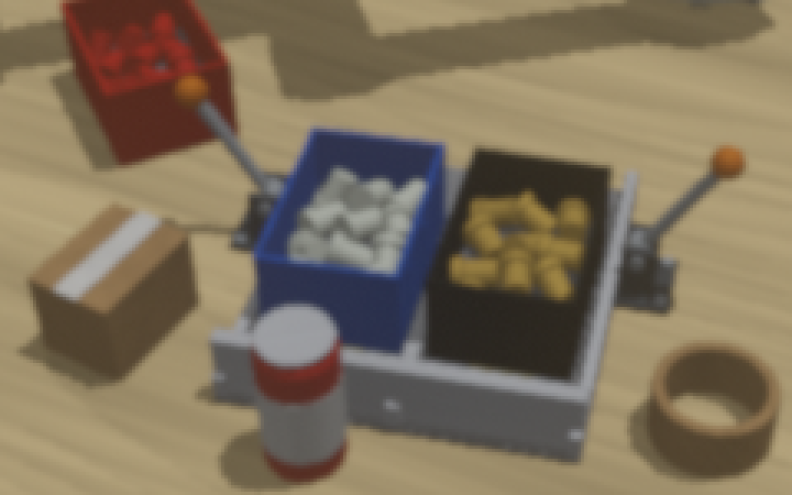

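View pics/c2.png

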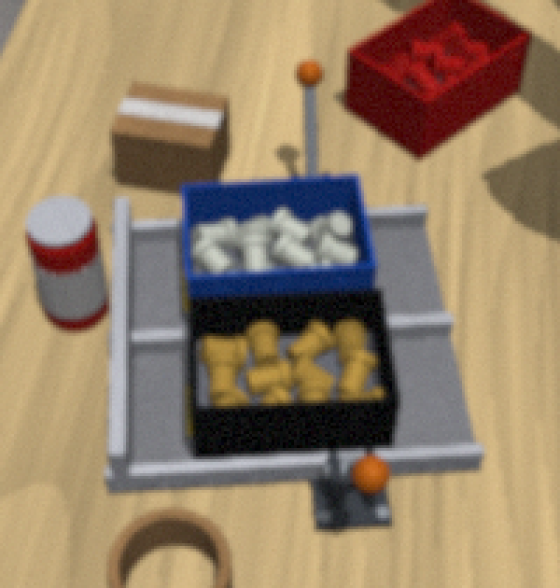

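Blue bin confirmed: white fittings, right lane, with the right lever beside it open. Red bin at scene (224,149) is rejected. Now I'll fit the dock.

```bash
cat > fit.py <<'E'
from h import *
from scipy.optimize import minimize
def fitdock(P):
    # stop points z 55..63
    S=P[(P[:,2]>.055)&(P[:,2]<.064)&(P[:,0]>.66)&(P[:,0]<.78)&(P[:,1]>-.16)&(P[:,1]<.16)]
    (c,s,a)=cv2.minAreaRect(S[:,:2].astype(np.float32)); return c,s,a,len(S)
E
python3 - <<'E'
from fit import *
d=np.load('pics/s1.npy');C=cloud('scene',d);d2=np.load('pics/d1.npy');C2=cloud('side',d2)
P=np.concatenate([C[d>0],C2[d2>0]])
print(fitdock(P))
# line fit to stop
S=P[(P[:,2]>.055)&(P[:,2]<.064)&(P[:,0]>.66)&(P[:,0]<.78)&(P[:,1]>-.16)&(P[:,1]<.16)]
# project: bin by range per yaw from bin rims
def rim(CC,dd,lo,hi,yaw,box):
    pass
best=None
for a in np.arange(.15,.27,.002):
    u=S[:,0]*np.cos(a)+S[:,1]*np.sin(a); s=u.std()
    if best is None or s<best[0]: best=(s,a)
print(best)
a=best[1]
ex=np.array([np.cos(a),np.sin(a)]);ey=np.array([-np.sin(a),np.cos(a)])
u=S[:,:2]@ex;v=S[:,:2]@ey
print('stop u',np.percentile(u,[1,5,50,95,99]).round(4),'v',np.percentile(v,[.5,99.5]).round(4))
for n,CC,dd in(('scene',C,d),('side',C2,d2)):
    Q=CC[dd>0];U=Q[:,:2]@ex;V=Q[:,:2]@ey
    m=(Q[:,2]>.022)&(Q[:,2]<.032)&(U>.44)&(U<.73)&(V>-.38)&(V<.1)
    # near open end portion
    mm=m&(U<.5); h,e=np.histogram(V[mm],bins=np.arange(-.4,.12,.004)); print(n,[(round(e[i],3),h[i]) for i in range(len(h)) if h[i]>3])
    m2=(Q[:,2]>.080)&(Q[:,2]<.0915)&(U>.47)&(U<.74)&(V>-.35)&(V<.1)
    for nm,vm in(('bin-',V<-.157),('bin+',V>-.157)):
        k=m2&vm; print(n,nm,k.sum(),np.percentile(U[k],[1,50,99]).round(3),np.percentile(V[k],[1,50,99]).round(3))
    for y0 in(-.24,.165):
        k=(Q[:,2]>.122)&(Q[:,2]<.15)&(abs(Q[:,1]-y0)<.03)&(abs(Q[:,0]-.54)<.08); print('knob',k.sum(),Q[k].mean(0).round(3),'uv',(Q[k][:,:2].mean(0)@ex).round(3),(Q[k][:,:2].mean(0)@ey).round(3))
E
```

```text
((0.7226969599723816, -0.008381739258766174), (0.26713913679122925, 0.11599647253751755), 82.67697143554688, 1250)
(np.float64(0.021919804013563225), np.float64(0.15))
stop u [0.6406 0.6528 0.7065 0.7273 0.7617] v [-0.2435  0.0243]
scene [(np.float64(-0.38), np.int64(4)), (np.float64(-0.376), np.int64(4)), (np.float64(0.0), np.int64(9)), (np.float64(0.004), np.int64(24)), (np.float64(0.008), np.int64(18)), (np.float64(0.012), np.int64(4))]
scene bin- 268 [0.495 0.57  0.659] [-0.301 -0.23  -0.159]
scene bin+ 534 [0.486 0.579 0.653] [-0.155 -0.081  0.06 ]
knob 88 [ 0.589 -0.239  0.137] uv 0.547 -0.324
knob 94 [0.505 0.164 0.137] uv 0.524 0.086
side [(np.float64(-0.26), np.int64(14)), (np.float64(-0.256), np.int64(28)), (np.float64(-0.252), np.int64(24)), (np.float64(-0.132), np.int64(6)), (np.float64(-0.128), np.int64(25)), (np.float64(-0.124), np.int64(20)), (np.float64(-0.12), np.int64(25)), (np.float64(-0.104), np.int64(4)), (np.float64(-0.064), np.int64(5)), (np.float64(-0.004), np.int64(20)), (np.float64(0.0), np.int64(15)), (np.float64(0.004), np.int64(38)), (np.float64(0.008), np.int64(52)), (np.float64(0.012), np.int64(21))]
side bin- 299 [0.494 0.567 0.725] [-0.296 -0.235 -0.158]
side bin+ 888 [0.486 0.57  0.735] [-0.153 -0.104  0.004]
knob 90 [ 0.582 -0.236  0.137] uv 0.541 -0.321
knob 155 [0.498 0.167 0.142] uv 0.518 0.091
```

```bash
cat > dockfit2.py <<'E'
from h import *
def toD(Q,T):
    a,x,y=T; c,s=np.cos(a),np.sin(a); D=Q.copy(); dx=Q[...,0]-x;dy=Q[...,1]-y
    D[...,0]=c*dx+s*dy; D[...,1]=-s*dx+c*dy; return D
E
python3 - <<'E'
from dockfit2 import *
d=np.load('pics/s1.npy');C=cloud('scene',d);d2=np.load('pics/d1.npy');C2=cloud('side',d2)
for nm,P in(('scene',C[d>0]),('side',C2[d2>0]),('both',np.concatenate([C[d>0],C2[d2>0]]))):
    T=[.2055,.6336,-.0174]
    for it in range(5):
        D=toD(P,T)
        m=(D[:,2]>.054)&(D[:,2]<.064)&(D[:,0]>.07)&(D[:,0]<.10)&(abs(D[:,1])<.125)
        k=np.polyfit(D[m,1],D[m,0],1)
        T[0]-=np.arctan(k[0])
    D=toD(P,T)
    m=(D[:,2]>.054)&(D[:,2]<.064)&(D[:,0]>.06)&(D[:,0]<.11)&(abs(D[:,1])<.15)
    print(nm,np.round(T,4),m.sum(),'stop top x',np.percentile(D[m,0],[2,10,50,90,98]).round(4),'y',np.percentile(D[m,1],[1,99]).round(4))
    m=(D[:,2]>.02)&(D[:,2]<.034)&(D[:,0]>-.2)&(D[:,0]<-.14)&(abs(D[:,1])<.15)
    for y0 in(-.131,0,.131):
        k=m&(abs(D[:,1]-y0)<.018); print('  rail',y0,k.sum(),D[k].mean(0).round(4))
    for y0 in(-.066,.066):
        k=(D[:,2]>.08)&(D[:,2]<.092)&(abs(D[:,1]-y0)<.065)&(D[:,0]>-.17)&(D[:,0]<.079)
        print('  bin',y0,k.sum(),'x',np.percentile(D[k,0],[1,4,50,96,99]).round(3),'y',np.percentile(D[k,1],[1,4,50,96,99]).round(3))
E
```

```text
scene [ 0.2065  0.6336 -0.0174] 487 stop top x [0.0777 0.0797 0.0865 0.0917 0.0929] y [-0.1363  0.1299]
  rail -0.131 0 [nan nan nan]
  rail 0 1 [-0.1892 -0.009   0.0257]
  rail 0.131 58 [-0.1689  0.1277  0.0262]
  bin -0.066 378 x [-0.134 -0.132 -0.038  0.028  0.029] y [-0.126 -0.125 -0.075 -0.016 -0.015]
  bin 0.066 382 x [-0.135 -0.133 -0.041  0.028  0.03 ] y [0.005 0.006 0.059 0.115 0.116]
side [ 0.2072  0.6336 -0.0174] 595 stop top x [0.0762 0.0771 0.0832 0.0891 0.1009] y [-0.133   0.1317]
  rail -0.131 93 [-0.1732 -0.1318  0.0261]
  rail 0 125 [-0.1737 -0.0009  0.0268]
  rail 0.131 147 [-0.1692  0.1294  0.0268]
  bin -0.066 508 x [-0.134 -0.132 -0.056  0.025  0.026] y [-0.126 -0.125 -0.055 -0.015 -0.014]
  bin 0.066 618 x [-0.134 -0.133 -0.057  0.024  0.026] y [0.005 0.007 0.078 0.117 0.118]
both [ 0.2037  0.6336 -0.0174] 1082 stop top x [0.0764 0.0778 0.0846 0.0908 0.0934] y [-0.1352  0.1317]
  rail -0.131 93 [-0.1728 -0.1324  0.0261]
  rail 0 126 [-0.1739 -0.0016  0.0268]
  rail 0.131 206 [-0.1694  0.1284  0.0266]
  bin -0.066 886 x [-0.134 -0.132 -0.05   0.028  0.029] y [-0.126 -0.125 -0.067 -0.015 -0.014]
  bin 0.066 1000 x [-0.134 -0.133 -0.052  0.027  0.028] y [0.005 0.006 0.068 0.116 0.117]<stdin>:15: RuntimeWarning: Mean of empty slice.
  ret = um.true_divide(
```

```bash
cat >> dockfit2.py <<'E'
T=(.206,.6335,-.0185)
def go(dx,dy,z):
    s=r.sense(); a,x,y=T;c,si=np.cos(a),np.sin(a)
    w=np.array([x+c*dx-si*dy,y+si*dx+c*dy,z]); R=s['ee_rot']; p=s['tcp_pos']
    Rt=np.array([[-si,c,0],[c,si,0],[0,0,-1]]).T.T
    Rt=np.column_stack([[-si,c,0],[c,si,0],[0,0,-1]])
    rv=cv2.Rodrigues(R.T@Rt)[0].ravel()
    pd=toD(p[None],T)[0]
    print('t',round(s['time_s'],2),'now dock',pd.round(4),'shift',(R.T@(w-p)).round(4),'turn/5deg',(np.degrees(rv)/5).round(2),'F',s['wrist_force'].round(1),'w',round(s['gripper_width'],2))
E
python3 -c "
from dockfit2 import *
go(-.168,-.068,.22);go(-.168,-.068,.13)"
```

```text
t 0.6 now dock [-0.4745 -0.461   0.2226] shift [0.3132 0.3877 0.0026] turn/5deg [0.   0.   2.62] F [-0.   0.1  0.1] w 1.0
t 0.6 now dock [-0.4745 -0.461   0.2226] shift [0.3132 0.3877 0.0926] turn/5deg [0.   0.   2.62] F [-0.   0.1  0.1] w 1.0
```

```bash
python3 -m jog '[[[0.02,0.03,0],[0,0,0.2]],[[0.045,0.06,0],[0,0,0.5]],[[0.07,0.09,0],[0,0,0.8]],[[0.095,0.12,0],[0,0,1.1]],[[0.12,0.15,0],[0,0,1.4]],[[0.145,0.18,0],[0,0,1.7]],[[0.17,0.21,0],[0,0,2.0]],[[0.195,0.24,0],[0,0,2.3]],[[0.22,0.27,0],[0,0,2.5]],[[0.24,0.295,0],[0,0,2.62]]]' 0.04; python3 -c "
from dockfit2 import *
go(-.168,-.068,.035)"
```

```text
time_s: 1.43
tcp_pos: [0.4304, -0.2226, 0.223]
ee_rot: [[-0.205, 0.979, 0.001], [0.979, 0.205, -0.0], [-0.0, 0.001, -1.0]]
wrist_force: [0.6, -0.3, 0.3]
gripper_width: 0.466
t 1.43 now dock [-0.2406 -0.1583  0.223 ] shift [0.0903 0.0724 0.1881] turn/5deg [0.01 0.   0.  ] F [ 0.6 -0.3  0.3] w 0.47
```

```bash
python3 -m jog '[[[0.03,0.02,0],[0,0,0]],[[0.06,0.045,0],[0,0,0]],[[0.08,0.06,0.01],[0,0,0]],[[0.09,0.072,0.03],[0,0,0]],[[0.09,0.072,0.06],[0,0,0]],[[0.09,0.072,0.09],[0,0,0]],[[0.09,0.072,0.11],[0,0,0]],[[0.09,0.072,0.12],[0,0,0]],[[0.09,0.072,0.12],[0,0,0]],[[0.09,0.072,0.12],[0,0,0]]]'; python3 -c "
from dockfit2 import *
go(-.168,-.068,.035); cap('side','d2');cap('wrist','w2')"
```

```text
time_s: 2.27
tcp_pos: [0.4819, -0.1221, 0.1025]
ee_rot: [[-0.205, 0.979, -0.001], [0.979, 0.205, -0.0], [-0.0, -0.001, -1.0]]
wrist_force: [0.9, -0.3, -0.1]
gripper_width: 0.465
t 2.27 now dock [-0.1696 -0.0704  0.1025] shift [0.0024 0.0016 0.0675] turn/5deg [-0.01  0.    0.01] F [ 0.9 -0.3 -0.1] w 0.46
```

View pics/d2.png

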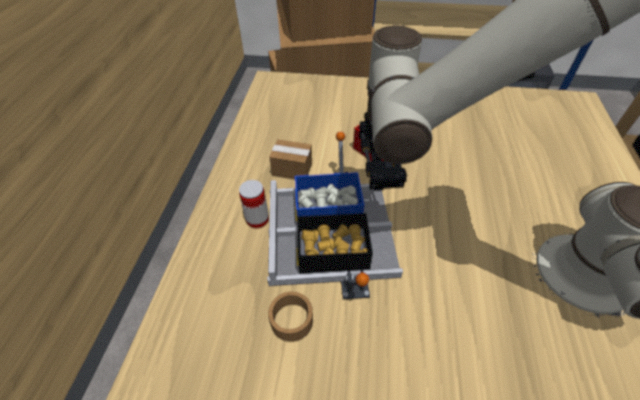

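View pics/w2.png

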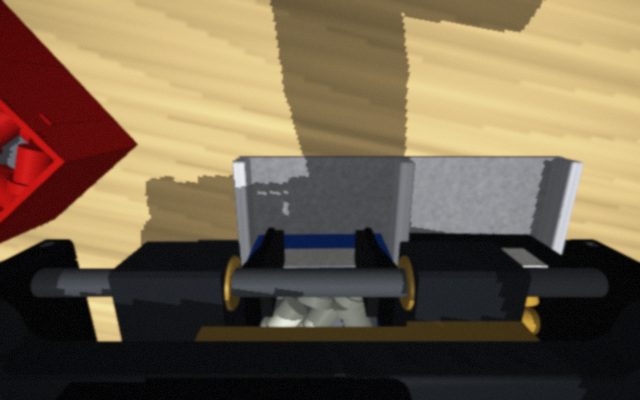

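Side view shows the gripper in front of the blue bin's front wall. The wrist view has the fingers (columns 265 and 372) between the right lane's rails (245 and 405). Descending.

```bash
python3 -m jog '[[[0.002,0,0.015],[0,0,0]],[[0.002,0,0.03],[0,0,0]],[[0.002,0,0.045],[0,0,0]],[[0.002,0,0.058],[0,0,0]],[[0.002,0,0.066],[0,0,0]],[[0.002,0,0.066],[0,0,0]],[[0.002,0.005,0.066],[0,0,0]],[[0.002,0.010,0.066],[0,0,0]],[[0.002,0.015,0.066],[0,0,0]],[[0.002,0.018,0.066],[0,0,0]]]'; python3 -c "
from dockfit2 import *
go(-.09,-.068,.035)"
```

```text
time_s: 3.2
tcp_pos: [0.5008, -0.1162, 0.0375]
ee_rot: [[-0.205, 0.979, 0.003], [0.979, 0.205, 0.0], [-0.001, 0.003, -1.0]]
wrist_force: [-0.1, -0.8, 0.3]
gripper_width: 0.459
t 3.2 now dock [-0.1499 -0.0685  0.0375] shift [0.0005 0.0599 0.0027] turn/5deg [0.03 0.01 0.01] F [-0.1 -0.8  0.3] w 0.46
```

```bash
python3 -m jog '[[[0,0.004,0],[0,0,0]],[[0,0.008,0],[0,0,0]],[[0,0.013,0],[0,0,0]],[[0,0.018,0],[0,0,0]],[[0,0.023,0],[0,0,0]],[[0,0.028,0],[0,0,0]],[[0,0.033,0],[0,0,0]],[[0,0.038,0],[0,0,0]],[[0,0.042,0],[0,0,0]],[[0,0.045,0],[0,0,0]]]'; python3 -c "
from dockfit2 import *
go(-.09,-.068,.035)"
```

```text
time_s: 4.03
tcp_pos: [0.5437, -0.107, 0.0364]
ee_rot: [[-0.205, 0.979, 0.0], [0.979, 0.205, 0.0], [-0.0, 0.0, -1.0]]
wrist_force: [-1.4, -0.4, 0.0]
gripper_width: 0.454
t 4.03 now dock [-0.106  -0.0683  0.0364] shift [0.0003 0.016  0.0014] turn/5deg [0. 0. 0.] F [-1.4 -0.4  0. ] w 0.45
```

Contact force is small and constant. I'll creep to the stop, watching the force.

```bash
python3 -m jog '[[[0,0.002,0],[0,0,0]],[[0,0.004,0],[0,0,0]],[[0,0.006,0],[0,0,0]],[[0,0.008,0],[0,0,0]],[[0,0.0095,0],[0,0,0]],[[0,0.011,0],[0,0,0]],[[0,0.012,0],[0,0,0]],[[0,0.013,0],[0,0,0]],[[0,0.014,0],[0,0,0]],[[0,0.014,0],[0,0,0]]]'; python3 -c "
from dockfit2 import *
go(-.09,-.068,.035);cap('side','d3');cap('scene','s3')"
```

```text
time_s: 4.87
tcp_pos: [0.5553, -0.1046, 0.0366]
ee_rot: [[-0.205, 0.979, -0.003], [0.979, 0.205, -0.0], [0.0, -0.003, -1.0]]
wrist_force: [-4.8, -1.4, 1.7]
gripper_width: 0.46
t 4.87 now dock [-0.0942 -0.0683  0.0366] shift [0.0003 0.0042 0.0015] turn/5deg [-0.04 -0.   -0.  ] F [-4.8 -1.4  1.7] w 0.46
```

```bash
cat > binx.py <<'E'
from dockfit2 import *
import sys
t=sys.argv[1]
for n,f in(('scene','s'),('side','d')):
    d=np.load(f'pics/{f}{t}.npy');D=toD(cloud(n,d)[d>0],T)
    for y0 in(-.066,.066):
        k=(D[:,2]>.08)&(D[:,2]<.092)&(abs(D[:,1]-y0)<.065)&(D[:,0]>-.17)&(D[:,0]<.1)
        # rear wall: points in middle of lane
        b=k&(abs(D[:,1]-y0)<.045)&(D[:,0]>0)
        print(n,y0,'x',np.percentile(D[k,0],[1,4,50,96,99]).round(3),'rear wall',b.sum(),np.median(D[b,0]).round(4))
    k=(D[:,2]>.054)&(D[:,2]<.064)&(D[:,0]>.06)&(D[:,0]<.11)&(abs(D[:,1])<.13)
    print('  stop',k.sum(),np.median(D[k,0]).round(4))
E
python3 binx.py 1; python3 binx.py 3
python3 -c "
import cv2
p=cv2.imread('pics/d3.png')[110:320,230:430];cv2.imwrite('pics/c3.png',cv2.resize(p,None,fx=2.8,fy=2.8,interpolation=3))"
```

```text
scene -0.066 x [-0.134 -0.131 -0.037  0.029  0.03 ] rear wall 88 0.027
scene 0.066 x [-0.135 -0.133 -0.041  0.028  0.03 ] rear wall 98 0.0261
  stop 463 0.0868
side -0.066 x [-0.133 -0.132 -0.054  0.025  0.099] rear wall 58 0.0245
side 0.066 x [-0.134 -0.133 -0.056  0.025  0.026] rear wall 68 0.0239
  stop 567 0.0835
scene -0.066 x [-0.093 -0.084 -0.013  0.078  0.079] rear wall 58 0.0762
scene 0.066 x [-0.133 -0.132 -0.023  0.028  0.03 ] rear wall 108 0.0261
  stop 504 0.0867
side -0.066 x [-0.057 -0.047  0.025  0.076  0.099] rear wall 56 0.0743
side 0.066 x [-0.134 -0.133 -0.058  0.025  0.026] rear wall 68 0.0239
  stop 578 0.0831
```

View pics/c3.png

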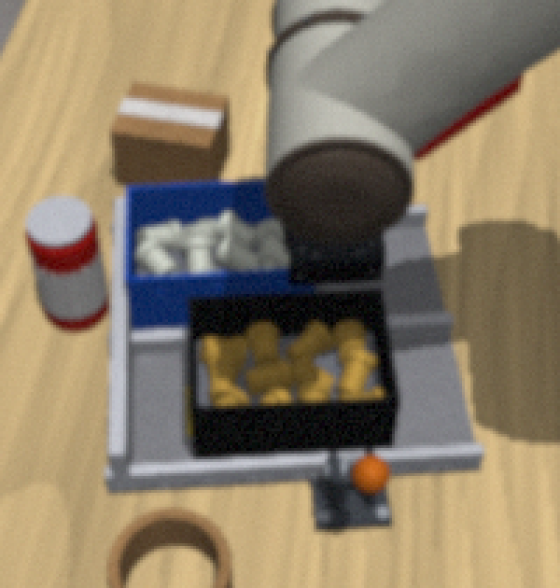

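The bin is at the stop and the force has started to rise. Pressing slightly to seat it firmly.

```bash
python3 -m jog '[[[0,0.001,0],[0,0,0]],[[0,0.002,0],[0,0,0]],[[0,0.003,0],[0,0,0]],[[0,0.003,0],[0,0,0]],[[0,0.003,0],[0,0,0]],[[0,0.003,0],[0,0,0]],[[0,0.003,0],[0,0,0]],[[0,0.003,0],[0,0,0]],[[0,0.003,0],[0,0,0]],[[0,0.003,0],[0,0,0]]]'; python3 -c "
from dockfit2 import *
go(-.09,-.068,.035)"
```

```text
time_s: 5.8
tcp_pos: [0.5551, -0.1046, 0.0365]
ee_rot: [[-0.204, 0.979, -0.009], [0.979, 0.204, -0.001], [0.001, -0.009, -1.0]]
wrist_force: [-11.5, -2.0, 7.6]
gripper_width: 0.461
t 5.8 now dock [-0.0943 -0.0683  0.0365] shift [0.0003 0.0044 0.0015] turn/5deg [-0.11 -0.01 -0.01] F [-11.5  -2.    7.6] w 0.46
```

```bash
python3 -m jog '[[[0,-0.006,0],[0,0,0]],[[0,-0.02,0],[0,0,0]],[[0,-0.04,0],[0,0,0]],[[0,-0.055,-0.01],[0,0,0]],[[0,-0.06,-0.04],[0,0,0]],[[0,-0.06,-0.07],[0,0,0]],[[0,-0.06,-0.1],[0,0,0]],[[0,-0.06,-0.13],[0,0,0]],[[0,-0.06,-0.155],[0,0,0]],[[0,-0.06,-0.165],[0,0,0]]]' 0; python3 -c "
from dockfit2 import *
go(-.15,-.26,.20)"
```

```text
time_s: 6.63
tcp_pos: [0.5043, -0.1161, 0.2066]
ee_rot: [[-0.206, 0.979, 0.012], [0.979, 0.206, -0.0], [-0.003, 0.011, -1.0]]
wrist_force: [0.1, 0.3, 0.3]
gripper_width: 0.009
t 6.63 now dock [-0.1464 -0.0691  0.2066] shift [-0.1909 -0.0039  0.0071] turn/5deg [0.13 0.03 0.01] F [0.1 0.3 0.3] w 0.01
```

```bash
python3 -m jog '[[[-0.02,0,0],[0,0,0]],[[-0.05,0,0],[0,0,0]],[[-0.08,0,0],[0,0,0]],[[-0.11,0,0],[0,0,0]],[[-0.14,0.005,0],[0,0,0]],[[-0.17,0.02,0],[0,0,0]],[[-0.185,0.04,0],[0,0,0]],[[-0.19,0.052,0],[0,0,0]],[[-0.19,0.055,0],[0,0,0]],[[-0.19,0.055,0],[0,0,0]]]'; python3 -c "
from dockfit2 import *
go(-.092,-.255,.115);cap('side','d4');cap('scene','s4')
for n,f in(('scene','s'),('side','d')):
    d=np.load(f'pics/{f}4.npy');D=toD(cloud(n,d)[d>0],T)
    k=(D[:,2]>.12)&(D[:,2]<.15)&(abs(D[:,1]+.207)<.022)&(abs(D[:,0]+.092)<.03); print(n,k.sum(),D[k].mean(0).round(4),D[k].max(0).round(3),D[k].min(0).round(3))
"; python3 binx.py 4
```

```text
time_s: 7.47
tcp_pos: [0.5944, -0.2906, 0.2001]
ee_rot: [[-0.205, 0.979, -0.0], [0.979, 0.205, 0.0], [0.001, -0.0, -1.0]]
wrist_force: [-0.4, 1.1, -0.4]
gripper_width: 0.009
t 7.47 now dock [-0.0939 -0.2584  0.2001] shift [0.0033 0.002  0.0851] turn/5deg [-0.   -0.01  0.  ] F [-0.4  1.1 -0.4] w 0.01
scene 90 [-0.0887 -0.2064  0.1362] [-0.08  -0.196  0.147] [-0.101 -0.221  0.12 ]
side 94 [-0.0945 -0.2023  0.1372] [-0.083 -0.194  0.149] [-0.106 -0.215  0.121]
scene -0.066 x [-0.083 -0.081 -0.     0.078  0.079] rear wall 55 0.0772
scene 0.066 x [-0.134 -0.133 -0.04   0.028  0.03 ] rear wall 100 0.0259
  stop 496 0.0865
side -0.066 x [-0.083 -0.082 -0.003  0.075  0.094] rear wall 58 0.0744
side 0.066 x [-0.134 -0.133 -0.058  0.025  0.026] rear wall 68 0.0238
  stop 578 0.0832
```

View pics/s4.png

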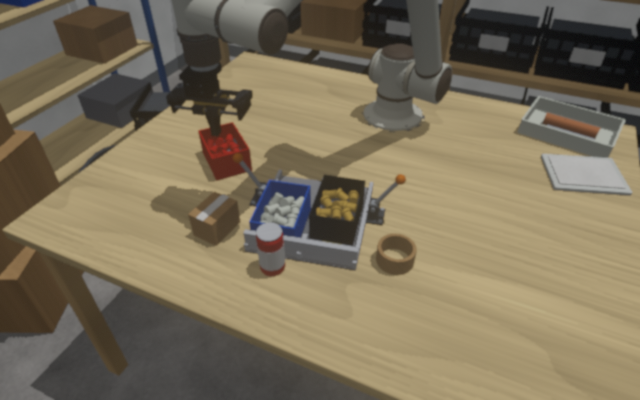

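View pics/d4.png

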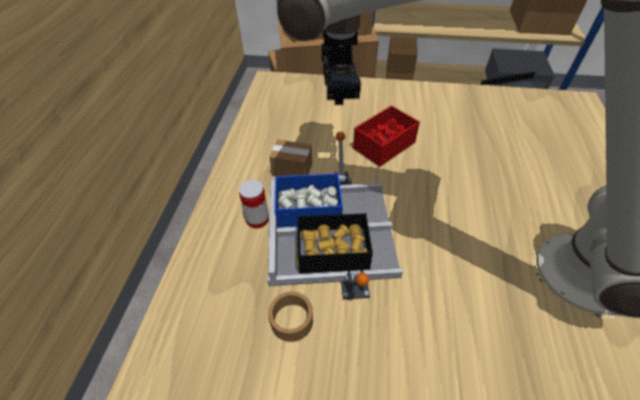

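The blue bin stays home (side (308,200), front at dock x about -0.082). The right knob at side (340,136) is still outward, at dock (-92,-205,137) mm. Lowering outside the knob, then pushing inward.

```bash
python3 -m jog '[[[0,0.002,0.02],[0,0,0]],[[0,0.002,0.045],[0,0,0]],[[0,0.002,0.07],[0,0,0]],[[0,0.002,0.082],[0,0,0]],[[0,0.002,0.085],[0,0,0]],[[0,0.002,0.085],[0,0,0]],[[0.005,0.002,0.085],[0,0,0]],[[0.01,0.002,0.085],[0,0,0]],[[0.015,0.002,0.085],[0,0,0]],[[0.02,0.002,0.085],[0,0,0]]]'; python3 -c "
from dockfit2 import *
go(-.092,-.155,.115);cap('side','d5')"
```

```text
time_s: 8.4
tcp_pos: [0.5919, -0.2702, 0.1178]
ee_rot: [[-0.205, 0.979, 0.002], [0.979, 0.205, -0.0], [-0.001, 0.002, -1.0]]
wrist_force: [0.2, 0.3, -0.2]
gripper_width: 0.005
t 8.4 now dock [-0.0922 -0.2379  0.1178] shift [0.0829 0.0002 0.0027] turn/5deg [0.02 0.01 0.  ] F [ 0.2  0.3 -0.2] w 0.0
```

View pics/d5.png

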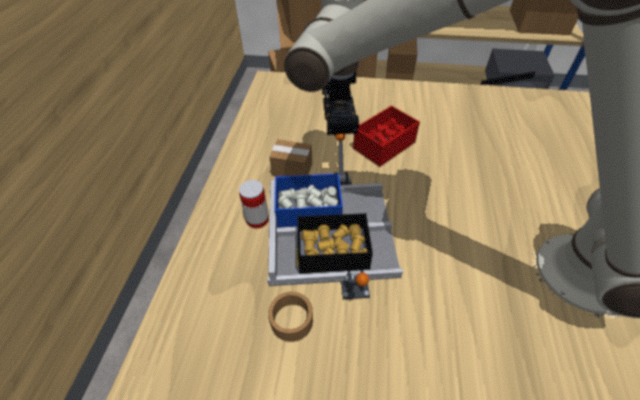

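The finger is just outside the knob at (340,137), so I'm pushing inward now.

```bash
python3 -m jog '[[[0.005,0,0],[0,0,0]],[[0.012,0,0],[0,0,0]],[[0.02,0,0],[0,0,0]],[[0.028,0,0],[0,0,0]],[[0.036,0,0],[0,0,0]],[[0.044,0,0],[0,0,0]],[[0.052,0,0],[0,0,0]],[[0.06,0,0],[0,0,0]],[[0.066,0,0],[0,0,0]],[[0.07,0,0],[0,0,0]]]'; python3 -c "
from dockfit2 import *
go(-.092,-.15,.115);cap('side','d6')"
```

```text
time_s: 9.28
tcp_pos: [0.5764, -0.2008, 0.1157]
ee_rot: [[-0.205, 0.979, -0.002], [0.979, 0.205, 0.001], [0.001, -0.002, -1.0]]
wrist_force: [-0.3, 0.0, -0.5]
gripper_width: 0.005
t 9.28 now dock [-0.0932 -0.1668  0.1157] shift [0.0168 0.0012 0.0008] turn/5deg [-0.02 -0.01  0.01] F [-0.3  0.  -0.5] w 0.01
```

View pics/d6.png

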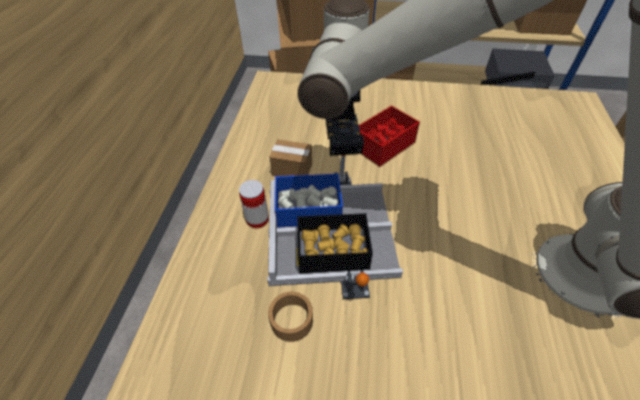

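The knob isn't visible at its locked place, about (345,190). The lever is about upright behind the gripper, so I'll continue inward.

```bash
python3 -m jog '[[[0.005,0,0],[0,0,0]],[[0.01,0,0],[0,0,0]],[[0.015,0,0],[0,0,0]],[[0.02,0,0],[0,0,0]],[[0.025,0,0],[0,0,0]],[[0.03,0,0],[0,0,0]],[[0.034,0,0],[0,0,0]],[[0.034,0,0],[0,0,0]],[[0.034,0,0],[0,0,0]],[[0.034,0,0],[0,0,0]]]'; python3 -c "
from dockfit2 import *
go(-.092,-.15,.115);cap('side','d7')"
```

```text
time_s: 10.17
tcp_pos: [0.5703, -0.169, 0.1166]
ee_rot: [[-0.205, 0.979, 0.0], [0.979, 0.205, -0.0], [-0.0, 0.0, -1.0]]
wrist_force: [-0.1, -0.9, -0.7]
gripper_width: 0.007
t 10.17 now dock [-0.0926 -0.1344  0.1166] shift [-0.0156  0.0006  0.0016] turn/5deg [0. 0. 0.] F [-0.1 -0.9 -0.7] w 0.01
```

View pics/d7.png

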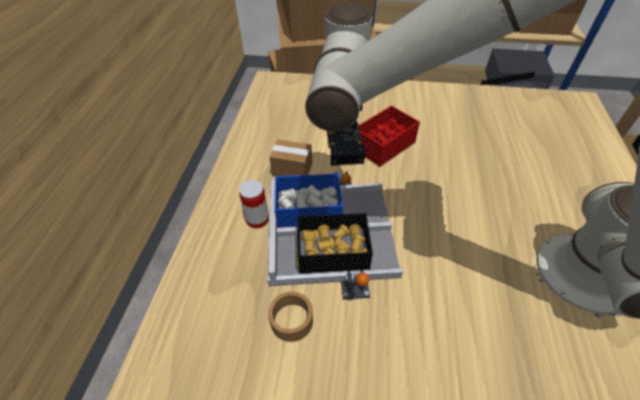

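The knob has come over to (345,178). I'll back off outward and up, then verify.

```bash
python3 -m jog '[[[-0.01,0,0],[0,0,0]],[[-0.03,0,0],[0,0,0]],[[-0.055,0,-0.01],[0,0,0]],[[-0.08,0,-0.03],[0,0,0]],[[-0.11,0,-0.06],[0,0,0]],[[-0.14,0,-0.085],[0,0,0]],[[-0.165,0,-0.1],[0,0,0]],[[-0.18,0,-0.11],[0,0,0]],[[-0.18,0,-0.11],[0,0,0]],[[-0.18,0,-0.11],[0,0,0]]]'; python3 -c "
from dockfit2 import *
go(-.092,-.30,.22);p,_=cap('side','d8');q,_=cap('scene','s8')
for n,f in(('scene','s'),('side','d')):
    d=np.load(f'pics/{f}8.npy');D=toD(cloud(n,d)[d>0],T)
    k=(D[:,2]>.102)&(D[:,2]<.14)&(abs(D[:,1]+.071)<.05)&(abs(D[:,0]+.092)<.03); print(n,k.sum(),D[k].mean(0).round(4),D[k].max(0).round(3),D[k].min(0).round(3))
a=cv2.resize(q[130:280,180:420],(396,248),interpolation=3);b=cv2.resize(p[110:320,230:430],(390,410),interpolation=3)
o=np.zeros((410,790,3),np.uint8);o[:248,:396]=a;o[:,400:]=b;cv2.imwrite('pics/c8.png',o)
"; python3 binx.py 8
```

```text
time_s: 11.05
tcp_pos: [0.6068, -0.3466, 0.2262]
ee_rot: [[-0.202, 0.979, 0.0], [0.979, 0.202, 0.0], [0.0, 0.0, -1.0]]
wrist_force: [0.0, 0.6, -0.5]
gripper_width: 0.009
t 11.05 now dock [-0.0932 -0.3157  0.2262] shift [0.0157 0.0012 0.0063] turn/5deg [ 0.   -0.   -0.03] F [ 0.   0.6 -0.5] w 0.01
scene 93 [-0.0885 -0.0738  0.1187] [-0.079 -0.061  0.128] [-0.102 -0.096  0.103]
side 95 [-0.0943 -0.0678  0.1231] [-0.082 -0.06   0.13 ] [-0.106 -0.081  0.109]
scene -0.066 x [-0.092 -0.088 -0.011  0.078  0.08 ] rear wall 55 0.0765
scene 0.066 x [-0.135 -0.132 -0.033  0.028  0.029] rear wall 106 0.0265
  stop 506 0.0863
side -0.066 x [-0.083 -0.082 -0.003  0.075  0.096] rear wall 56 0.0745
side 0.066 x [-0.134 -0.133 -0.054  0.025  0.026] rear wall 69 0.0239
  stop 583 0.0832
```

View pics/c8.png

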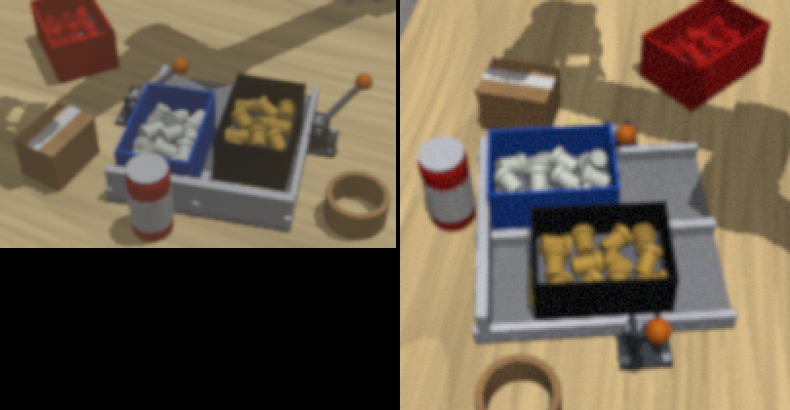

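The knob is measured at dock (-91,-71,~120) mm against (-92,-71,117) for locked. The bin is home and everything else looks unmoved. Handing in.

```bash
python3 -c "
from station import r
print(r.finish_job())"
```

```text
the job is handed in; nothing more can be done
None
```

The blue bin is home in the right lane and its lever is locked across the front; I handed the job in at about 11 s on the robot's clock.

- **Bin:** I pushed it about 50 mm with both fingertips until it hit the back stop. A further 3 mm of commanded push moved nothing and raised the force to about 12 N along the push (about 14 N in total). Afterwards its rear wall read within about 1–2 mm of the stop, which is as good as the calibration allows.
- **Lever:** I pushed the right lever's orange knob inward from outside with closed fingertips, and it snapped past centre. The last images put the knob at about dock (-91, -71, 120) mm; locked is (-92, -71, 117).
- **Everything else:** The black bin measured the same before and after. The left lever, tape roll, carton and can look unmoved in the final pictures. The arm was clear of everything, with the wrist force near zero.
- **Disagreements:** The scene and side cameras differ by 2–6 mm along the lane and up to 6 mm across it and in height. When seated, the fingers stopped about 4 mm short of where I expected from the pad width. I put that down to the fingers being thicker than the pads, since both cameras showed the bin against the stop.

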